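# Raise the stage box flap with its lifting lever

### The arm

A 6-joint arm with a two-finger parallel gripper is mounted at the origin on the work surface. World frame = base frame: x ahead of the robot, y to its left, z up, the work surface at z = 0. Lengths are in mm, angles in rad, forces in N, time in s.
With the tool pointing down it reaches from about 400 to 825 mm from the base axis. Payload 7 kg.
Tool frame: the origin (TCP) lies at the very end of the fingers, on their centre line; the grasp point (between the pads) lies 19 mm behind it; z points along the fingers, y is the line along which they close (so a half turn about z gives the same grasp; the last joint's range is limited). The gripper opens to 88 mm and grips with 3 to 60 N. Pads are 19 mm wide; open, the fingers measure 130 mm over their backs; the gripper's body (78 mm by 193 mm) begins 47 mm behind the grasp point.
Start: joints at [1.596, 0.359, 0.012, 0, -1.224, -0.288], TCP at [175.365, 651.799, 226.561] pointing down, gripper open.
Joint ranges: [-3.07, 3.07], [-1.43, 2.12], [-1.02, 1.25], [-3.03, 1.67], [-3.05, -0], [-3.03, 3.03]. Speed limits (rad/s): [2.39, 2.39, 3.01, 3.14, 3.14, 3.14].

### API

Orientations are given as a unit quaternion [x, y, z, w].
In Python, from plant import bot gives the robot as it stands. Calls block until the motion is done:
- bot.move_ptp(position, orientation): joint-space move of the TCP to a pose.
- bot.line_to(position, velocity=150, ori=None): straight line of the TCP; ori=None keeps the orientation; velocity is the mean speed in mm/s.
- bot.move_joints(angles): joint-space move.
- bot.move_gripper(opening, force=None): finger opening in mm; force is the grip in N (None keeps the last); returns when the fingers have stopped.
- bot.pause(seconds).
- bot.solve_ik(position, orientation): joint angles nearest the present ones, or None.
- bot.read_state(): the state.
- bot.camera(name): name is "scene" or "side" or "wrist"; returns the picture (420x560x3 uint8, red, green, blue); there is no depth.
- bot.get_calibration(name): a dict with "fx", "fy", "cx", "cy" (pixels), "view" (4x4, takes a point from world to camera coordinates); the wrist camera has in their place "T_tool_cam" (4x4, takes a point from camera to tool coordinates, whose origin is the TCP and whose axes are the flange's). Camera axes: x right, y up, looking along -z (the intrinsics and any distortion apply to the point x, -y, -z); pixel columns grow to the right and rows downward; lengths in mm; the calibration is good to about 2 mm. A picture is of the moment at which its call begins: read the wrist's pose just before it. get_calibration takes no time and is no camera call.
A pose or a line that the arm cannot do raises bot.Unreachable and nothing moves.
- bot.close_job(): hands the job in; it is judged then, once.
The state is a dict: "t": time; "joint_pos": joint angles; "qvel": joint speeds; "tau": joint torques, N m; "tcp_pos": TCP position; "eef_rot": TCP orientation; "contact_force": force on the tool from outside, world axes, zero at the start; "moment": the same for the moment, N m; "width": finger opening in mm; "finger_force": force on a finger pad.
Only numpy, scipy, OpenCV 4.12 (cv2) and the standard library are available. Lean on these libraries where they do the work, as an engineer would, in place of code of your own. Each camera call takes 0.05 s, during which the arm holds its last target. There are 200 camera calls.

### The job

Open the heavy steel flap of the stage floor box with its lifting lever: push the tread at the lever's long end down until the flap is high enough for the spring prop on the side of the box to swing in under it, then ease off so that the flap settles on the prop, and move clear. Only press on the lever: do not lift it out of its fork, let the flap come down gently, and keep off the flap, the prop and the other things on the desk.

Things in the scene. Friction and masses are not known exactly. Their poses are not given: they have to be found in the camera images.
- floorbox: grey steel stage floor box, 175 x 192 mm and 100 mm high, fixed on the desk, with a fork stand on a foot plate in front of it. Origin on the desk straight below the fork's pin; its x axis points horizontally from the fork to the box, which spans x = 97 to 272 mm, y = -96 to 96 mm; z up. The lever's long arm points along its -x.
- lever_pin (a point): centre of the cross pin on which the lever rocks, 115 mm above the desk; the pin (12 mm thick, along y) lies loose in the open-topped slots of the fork (cheeks 60 mm over all, top 131 mm above the desk). The lever's own x axis points from the long arm towards the box. Below the pin and the arm is a foot plate, 8 mm thick, from 95 mm on the long-arm side of the pin.
- tread (a point): centre of the upper face of the tread, a ribbed steel plate (70 mm across, 60 mm along the lever) on the long arm, 250 mm from the pin, 15 mm above the line through the pin. At rest 199 mm above the desk, sloping 0.28 rad down towards the pin. Pressing takes 3 to 8 N; the prop swings in when this point is about 80 mm above the desk; it bottoms at 33 mm. With the flap propped it stays at 87 mm.
- flap_lip (a point): upper edge of the flap's free front edge, at its middle. The flap is a chequer-plate steel slab, 194 x 220 x 10 mm, about 3.4 kg, hinged along the far edge of the box top, lying on the box at the start; the lever's short arm (84 mm) ends in a round nose under this overhanging edge.
- flap (a joint): angle of the flap, rad: 0 shut, grows as it rises. The prop swings in at about 0.21; at rest on the prop it reads about 0.20. Unsupported it falls shut.
- prop_head (a point): top of the spring prop, a flat steel bar 80 mm long and 16 mm wide, pinned 50 mm above the desk on the outside of the box at its -y side, 112 mm from the fork along x. It leans outward against the flap's side edge until the flap passes its top.
- prop (a joint): angle of the prop, rad: 0 leaning right out, about 0.02 as it leans against the shut flap, 0.25 upright under the flap. A light spring pushes it in.
- tape: roll of black cloth tape lying flat, 110 mm across, 48 mm high, beside the long arm; origin at its underside. To be left alone.
- torch: black hand torch lying on the desk beside the long arm, 135 mm long, 34 mm thick. To be left alone.
- plug_a: metal audio plug standing upright by the fork, 20 mm thick, 70 mm high; origin at its underside. To be left alone.
- plug_b: a second plug like it, further from the fork. To be left alone.
- screwdriver: screwdriver, 200 mm long, lying beside the box. To be left alone.
- mouse: black computer mouse, about 100 x 58 x 34 mm. To be left alone.
- mug: white mug, 80 mm across, 92 mm high; origin at its underside. To be left alone.

How it is judged:
By the outcome, as a careful person would: the job done as asked, in the order asked, and still so for the second after the job is handed in, with the robot touching nothing.
It also fails if it takes over 42 s, if anything falls off the work surface, if the arm or the gripper's body presses on something with over 40 N, if the wrist force passes 120 N, or if a joint passes its speed limit or range.

## Working session

There is one attempt and no reset: what is moved stays moved. The work goes in short steps, each a Python script; the robot and the scene stay as the last script left them, time stands still between calls to the robot, and variables do not carry over. Pictures are saved under pics/ and viewed, at most 10 in all, crops included, and the job is handed in when it is done.

```bash
mkdir -p pics; ls; python3 - <<'E'
from plant import bot
import cv2
for n in ("scene","side"):
    cv2.imwrite(f"pics/{n}0.png",cv2.resize(bot.camera(n)[:,:,::-1],(800,600),interpolation=cv2.INTER_CUBIC))
    c=bot.get_calibration(n);print(n,c)
s=bot.read_state();print(s)
E
```

```text
pics
scene {'fx': 507.06801261139606, 'fy': 507.06801261139606, 'cx': 277.6520034765489, 'cy': 211.33548831596107, 'view': array([[ 1.55511012e-01,  9.87756631e-01, -1.23758865e-02,
        -5.55692892e+01],
       [-5.95598423e-01,  1.03750431e-01,  7.96554057e-01,
         1.86544900e+02],
       [ 7.88085556e-01, -1.16501869e-01,  6.04440627e-01,
        -1.71516144e+03],
       [ 0.00000000e+00,  0.00000000e+00,  0.00000000e+00,
         1.00000000e+00]])}
side {'fx': 394.58274551655705, 'fy': 394.58274551655705, 'cx': 277.08592143836125, 'cy': 214.11643099969143, 'view': array([[ 7.23677325e-01, -6.90130582e-01,  3.30288688e-03,
        -3.67124091e+02],
       [ 4.83408397e-01,  5.10310565e-01,  7.11266089e-01,
        -3.29385086e+02],
       [-4.92551977e-01, -5.13130497e-01,  7.02915103e-01,
        -8.86111778e+02],
       [ 0.00000000e+00,  0.00000000e+00,  0.00000000e+00,
         1.00000000e+00]])}
{'t': 0.1, 'joint_pos': array([ 1.59612037e+00,  3.59353348e-01,  1.11935471e-02, -2.84705573e-04,
       -1.22409331e+00, -2.88107692e-01]), 'qvel': array([-0.00198303, -0.00247629,  0.00046771,  0.00111321, -0.0009917 ,
       -0.00094227]), 'tau': array([-1.14977578e-03, -5.84166741e+01,  2.93750274e+01,  7.01546699e+00,
        1.01659991e-02, -5.35720562e-05]), 'tcp_pos': array([175.25997746, 651.42636692, 225.71477866]), 'eef_rot': array([ 9.91373882e-01, -1.31062114e-01, -1.85227741e-05,  7.40357886e-04]), 'contact_force': array([0.26900577, 0.51537882, 0.45369296]), 'moment': array([ 0.01113304, -0.03139115, -0.00782178]), 'finger_force': 0.0, 'width': 87.58695930602293}
```

View pics/scene0.png

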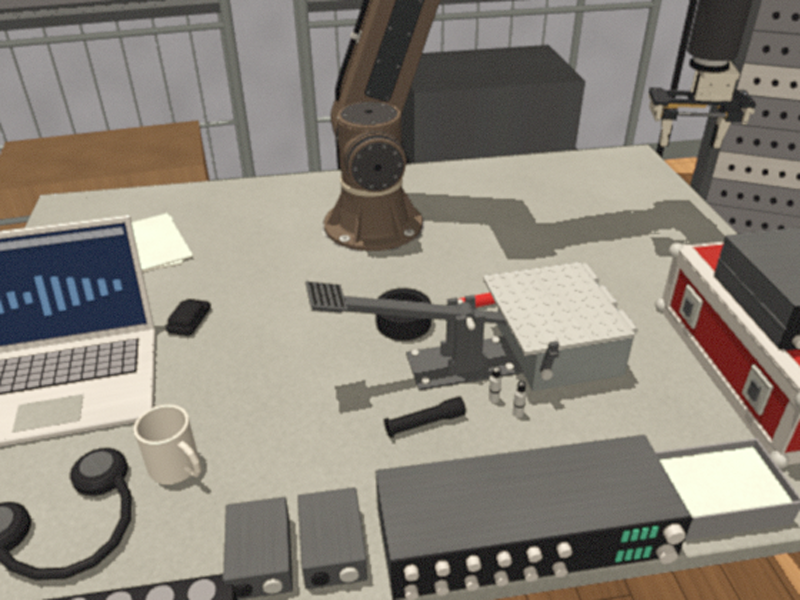

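View pics/side0.png

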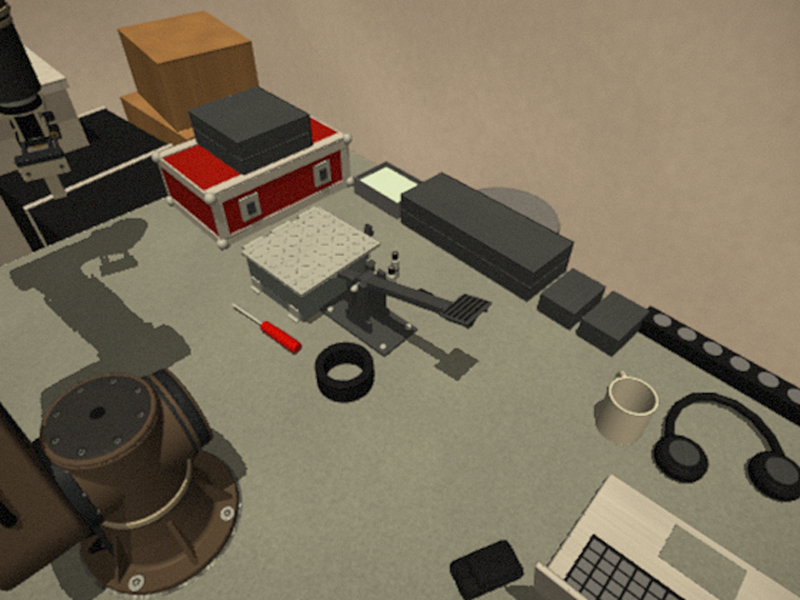

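The scene picture shows the flap corners at (484,274), (590,264), (633,330) and (531,350), and the tread at about (326,296). In the side picture the flap corners are at (242,250), (318,208), (380,243) and (300,292), and the tread is at about (467,309). The long arm points towards world -y. I'll fit the pose from these.

```bash
python3 - <<'E'
from plant import bot
import numpy as np
from scipy.optimize import least_squares
C={n:bot.get_calibration(n) for n in("scene","side")}
tr=[-250*np.cos(.28)-15*np.sin(.28)*-1*-1,0,199]
P=dict(ff=[78,110,110],bf=[272,110,110],bn=[272,-110,110],fn=[78,-110,110],t=tr)
O=dict(scene=dict(ff=(484,274),bf=(590,264),bn=(633,330),fn=(531,350),t=(326,296)),
 side=dict(ff=(300,291),bf=(242,250),bn=(318,208),fn=(380,243),t=(467,309)))
def W(p,q):
    c,s=np.cos(q[2]),np.sin(q[2]);return np.array([q[0]+c*p[0]-s*p[1],q[1]+s*p[0]+c*p[1],p[2]])
def proj(n,w):
    c=C[n];v=c['view']@np.append(w,1);return np.array([c['cx']+c['fx']*v[0]/-v[2],c['cy']-c['fy']*v[1]/-v[2]])/.7
def r(q): return np.concatenate([proj(n,W(P[k],q))-O[n][k] for n in O for k in O[n]])
s=least_squares(r,[500,100,1.57],x_scale=[100,100,.3],loss='soft_l1');print(s.x,s.fun.reshape(-1,2).round(1),tr,W(tr,s.x))
# independent tread triangulation
t=least_squares(lambda w:np.concatenate([proj(n,w)-O[n]['t'] for n in O]),W(tr,s.x));print(t.x,t.fun)
E
```

```text
[519.65124719  92.84854634   1.63633784] [[ 2.6  1. ]
 [-6.3 -2.8]
 [ 6.2  2.8]
 [-1.5  0.6]
 [-7.1 -0.6]
 [-0.5  0.5]
 [-2.9 -1.5]
 [-0.4 -3.6]
 [-1.8 -3.1]
 [ 4.6  0.5]] [np.float64(-244.40919430615443), 0, 199] [ 535.65873016 -151.03588274  199.        ]
[ 534.43780333 -141.02142233  194.86242811] [-0.66086482  0.39766814 -0.64106194 -0.48145227]
```

```bash
python3 - <<'E'
from plant import bot
import numpy as np,cv2
s=bot.read_state()
bot.line_to([175,600,400],200)
for psi in (1.636,1.636-np.pi):
    q=[np.cos(psi/2),np.sin(psi/2),0,0]
    print(psi,bot.solve_ik([535,-143,360],q))
def ok(psi):
    j=bot.solve_ik([535,-143,360],[np.cos(psi/2),np.sin(psi/2),0,0]); return 9 if j is None else np.abs(j-bot.read_state()['joint_pos']).max()
psi=min((1.636,1.636-np.pi),key=ok)
q=[np.cos(psi/2),np.sin(psi/2),0,0]
bot.move_ptp([535,-143,360],q); bot.move_gripper(0)
s=bot.read_state();print(psi,s['t'],s['tcp_pos'],s['eef_rot'],s['width'],s['contact_force'])
cv2.imwrite("pics/w1.png",cv2.resize(bot.camera("wrist")[:,:,::-1],(800,600),interpolation=cv2.INTER_CUBIC))
print(bot.get_calibration("wrist"))
E
```

```text
1.636 None
-1.5055926535897932 [ 0.09248918  0.09944193 -0.02901053  0.         -1.44234387 -0.0272855 ]
-1.5055926535897932 5.4917 [ 535.01912888 -142.99037416  359.99969146] [ 7.29789337e-01 -6.83672088e-01  8.24991153e-06 -1.32377152e-05] 0.32072350265895566 [ 0.50882242 -0.25337456 -0.45011316]
{'fx': 359.99343521518927, 'fy': 359.99343521518927, 'cx': 282.1915400306872, 'cy': 213.1606612439016, 'T_tool_cam': array([[-3.15254442e-04,  9.52011092e-01,  3.06063363e-01,
         8.35484246e+01],
       [ 9.99999950e-01,  2.97658560e-04,  1.04162012e-04,
        -1.21650547e-01],
       [ 8.06101079e-06,  3.06063380e-01, -9.52011138e-01,
        -1.57621630e+02],
       [ 0.00000000e+00,  0.00000000e+00,  0.00000000e+00,
         1.00000000e+00]])}
```

View pics/w1.png

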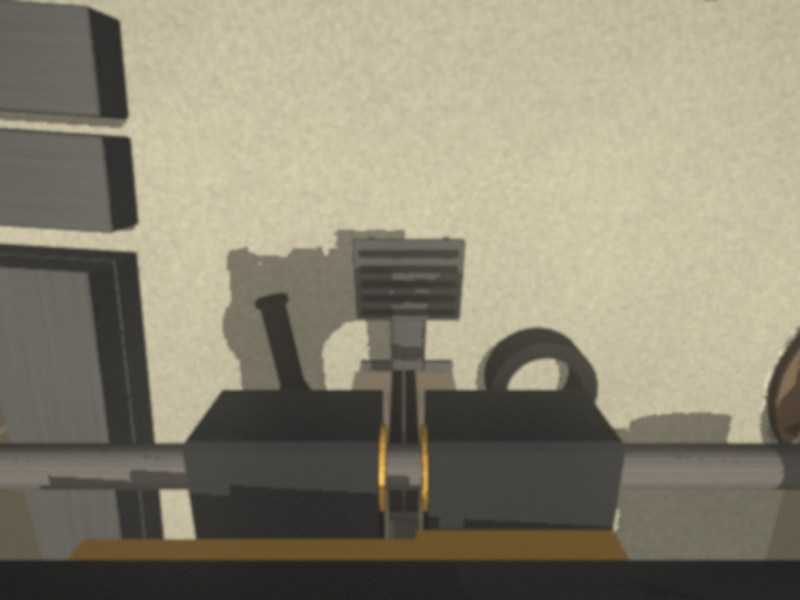

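The wrist picture shows the tread with corners at (355,240), (465,240), (461,319) and (357,317). The lever is nearly aligned with the tool.

```bash
python3 - <<'E'
from plant import bot
import numpy as np
from scipy.spatial.transform import Rotation as R
s=bot.read_state();c=bot.get_calibration("wrist");T=np.eye(4);T[:3,:3]=R.from_quat(s['eef_rot']).as_matrix();T[:3,3]=s['tcp_pos'];T=T@c['T_tool_cam']
def un(u,v,z):
    d=T[:3,:3]@np.array([(u*.7-c['cx'])/c['fx'],-(v*.7-c['cy'])/c['fy'],-1]);o=T[:3,3];return o+d*(z-o[2])/d[2]
p=[un(355,240,207),un(465,240,207),un(461,319,191),un(357,317,191)]
print(np.round(p,1),np.mean(p,0))
f=(p[0]+p[1])/2;n=(p[2]+p[3])/2;print(np.arctan2(*(n-f)[[1,0]]),np.linalg.norm(p[0]-p[1]),np.linalg.norm(p[2]-p[3]),np.linalg.norm(f-n))
E
```

```text
[[ 566.1 -166.   207. ]
 [ 499.1 -170.4  207. ]
 [ 494.2 -113.9  191. ]
 [ 564.1 -110.8  191. ]] [ 530.89053851 -140.26620519  199.        ]
1.631732252158558 67.08163698437059 69.98898446070721 58.2431107116631
```

```bash
cat > h.py <<'E'
from plant import bot
import numpy as np
yaw=1.634; d=np.array([np.cos(yaw),np.sin(yaw)]); tread=np.array([531.3,-140.8]); pin=tread+236*d
def tcp(a):   # TCP so the flat finger ends touch the tread centre at lever angle a
    x=-250*np.cos(a)+15*np.sin(a); z=115+250*np.sin(a)+15*np.cos(a)
    return np.append(pin+x*d, z+9.5*abs(np.tan(a)))
def rep(l):
    s=bot.read_state();print(l,round(s['t'],2),s['tcp_pos'].round(1),s['contact_force'].round(1),s['moment'].round(2));return s
E
python3 - <<'E'
from h import *
import cv2
p=tcp(.28);bot.line_to(p+[0,0,25],200);rep('above')
bot.line_to(p+[0,0,4],60);rep('near')
for a in np.linspace(.27,-.20,10):
    bot.line_to(tcp(a),45); s=rep(round(a,2))
    if np.linalg.norm(s['contact_force'])>30: print('STOP');break
im=bot.camera("scene")[:,:,::-1][165:305,200:460]
cv2.imwrite("pics/s1.png",cv2.resize(im,None,fx=3,fy=3,interpolation=cv2.INTER_CUBIC))
E
```

```text
above 6.36 [ 532.1 -141.1  227.4] [-0.2 -0.7  0.4] [ 0.08 -0.08 -0.01]
near 6.86 [ 531.2 -141.   205. ] [-0.7  0.  -0.3] [ 0.1  -0.12  0.  ]
0.27 7.15 [ 531.8 -141.9  199.1] [1.6 0.3 3.4] [ 0.06 -0.3  -0.05]
0.22 7.6 [ 532.  -145.8  186.1] [ 0.3 -0.5  5.1] [-0.65 -0.48 -0.01]
0.17 8.05 [ 531.9 -148.8  172.8] [ 0.8 -0.6  4.3] [-0.45 -0.41  0.03]
0.11 8.5 [ 532.1 -151.5  159.5] [ 1.5 -2.8  5. ] [-0.66 -0.38  0.06]
0.06 8.95 [ 532.1 -153.4  146.1] [ 0.5 -3.8  5.4] [-0.99 -0.29 -0.02]
0.01 9.4 [ 532.2 -154.6  132.6] [ 0.4 -3.4  5.4] [-1.08 -0.32 -0.  ]
-0.04 9.83 [ 532.2 -155.2  119.8] [ 0.8 -3.7  4. ] [-1.07 -0.29 -0.01]
-0.1 10.27 [ 532.2 -155.1  107.2] [ 0.4 -3.3  3.5] [-1.15 -0.32 -0.03]
-0.15 10.7 [ 532.1 -154.3   94.6] [ 1.6 -3.4  4.5] [-1.2  -0.33  0.03]
-0.2 11.13 [ 532.  -152.8   82.1] [-0.2 -3.3  2.5] [-1.31 -0.28  0.01]
```

View pics/s1.png

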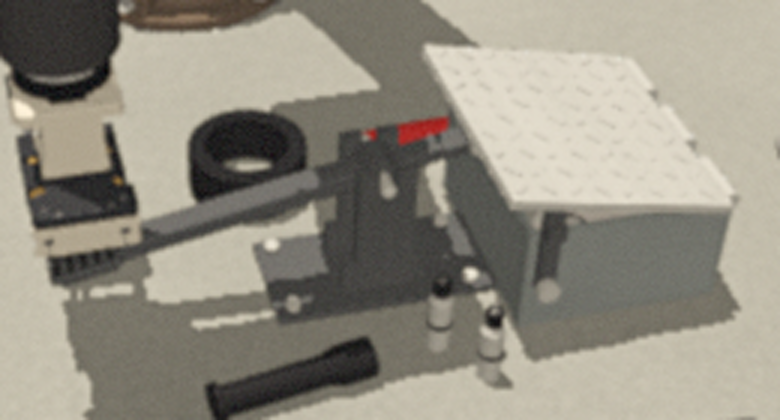

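The flap is well up at (580,130), and the prop at (550,250) is close to swinging in. I'll press a little further and look closely.

```bash
python3 - <<'E'
from h import *
import cv2
for a in (-.22,-.24):
    bot.line_to(tcp(a),30); rep(a)
bot.pause(.3)
im=bot.camera("scene")[:,:,::-1][215:285,350:460]
cv2.imwrite("pics/s2.png",cv2.resize(im,None,fx=6,fy=6,interpolation=cv2.INTER_CUBIC))
E
```

```text
-0.22 11.49 [ 532.1 -152.    77.4] [ 1.  -4.5  3.6] [-1.4  -0.39 -0.04]
-0.24 11.8 [ 532.1 -151.2   72.6] [ 1.9 -4.3  3.6] [-1.46 -0.43 -0.02]
```

View pics/s2.png

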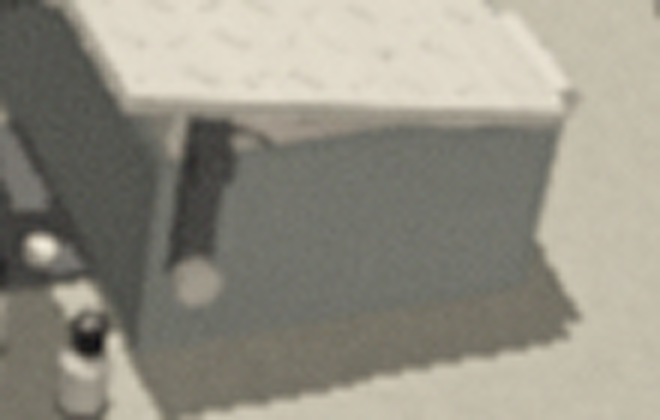

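The prop (200,200) now stands upright under the flap edge. I'll ease off slowly.

```bash
python3 - <<'E'
from h import *
import cv2
for a in (-.225,-.21,-.195,-.18,-.172,-.165):
    bot.line_to(tcp(a),12); s=rep(a)
p=s['tcp_pos']
bot.line_to(p+[0,0,8],15); rep('off')
im=bot.camera("scene")[:,:,::-1][165:305,200:460]
cv2.imwrite("pics/s3.png",cv2.resize(im,None,fx=3,fy=3,interpolation=cv2.INTER_CUBIC))
E
```

```text
-0.225 12.6 [ 531.7 -151.6   75.9] [ 0.3 -0.5  2.4] [-0.19 -0.14  0.01]
-0.21 13.05 [ 531.9 -152.3   79.6] [-1.1 -0.4  3. ] [0.41 0.09 0.01]
-0.195 13.5 [ 532.1 -152.9   83.3] [-0.2  0.8  2. ] [0.61 0.1  0.09]
-0.18 13.95 [ 532.1 -153.4   86.8] [-0.5  0.6  1.8] [ 0.4  -0.01  0.01]
-0.172 14.26 [ 532.  -153.7   88.6] [-0.7 -0.3 -0.1] [ 0.1  -0.09  0.03]
-0.165 14.55 [ 532.1 -153.9   90.3] [ 1.  -0.3 -0. ] [ 0.1  0.  -0. ]
off 15.23 [ 532.1 -153.8   98.4] [ 0.4 -0.3 -0.2] [ 0.07 -0.05  0.01]
```

View pics/s3.png

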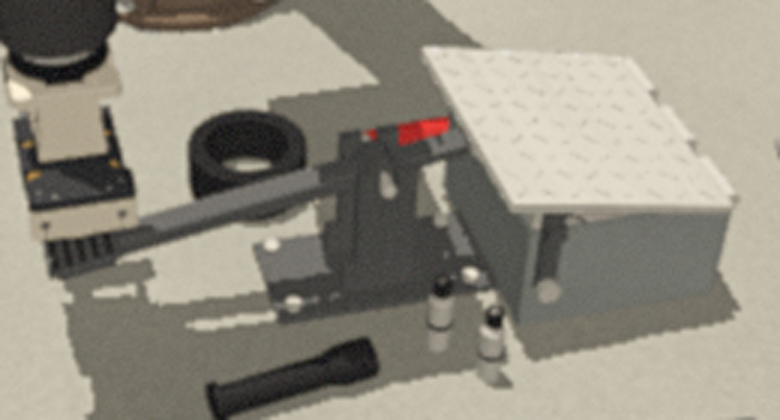

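The flap stays up on the prop (550,250), the lever is down, and the contact force is zero. I'll move clear.

```bash
python3 - <<'E'
from h import *
import cv2
p=bot.read_state()['tcp_pos']
bot.line_to([p[0],p[1],300],150); bot.pause(.3); rep('clear')
im=bot.camera("scene")[:,:,::-1][165:305,200:460]
cv2.imwrite("pics/s4.png",cv2.resize(im,None,fx=3,fy=3,interpolation=cv2.INTER_CUBIC))
E
```

```text
clear 17.07 [ 532.  -153.8  299.6] [ 0.2 -0.4 -0.1] [ 0.09 -0.06  0.02]
```

View pics/s4.png

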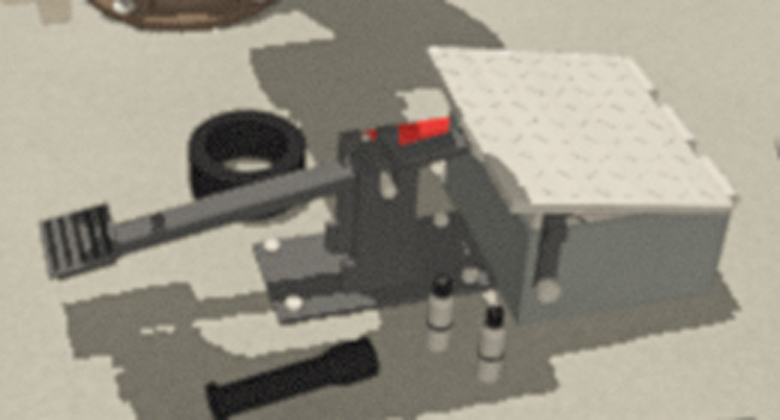

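The flap is propped, the lever still sits in its fork with the tread at (78,240), and the gripper is clear. I'll hand the job in.

```bash
python3 -c "
from plant import bot
print(bot.close_job())"
```

```text
the job is handed in; nothing more can be done
None
```

The flap is open and resting on its prop, the lever is still in its fork, and the arm is clear; the job was handed in at about 17 s, and the robot pressed only on the tread.

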